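# Measure the expanding drawer divider and lock the tape

### The job

Measure the wooden drawer divider that lies on the worktop: take the tape measure, hook its end over the divider's plain right-hand end, back the case away over the top against the spring, and stand the case on the worktop behind the left end cap so that the spring draws its nose up flush against the cap. Press the lock button on top of the case fully down while the tape spans the divider like that, then lift the locked tape off and stand it upright on the worktop on the near (robot) side of the divider, clear of it, with the measured length still out. Pull gently, never let the blade snap back, and leave the pepper shaker, tea light and mug where they are.

Things in the scene. Friction and masses are not known exactly. Their poses are not given: they have to be found in the camera images.
- tape: Loose grey pocket tape measure with black side discs, about 0.37 kg. Origin: centre of its foot; z up, nose and blade towards its -x. Case 80 long (x -40 to 40), 38 wide (40 over the 50 mm side discs, centred at x 4, z 37), 66 high; the nose face at x -40 is flat from the foot up to z 48. Grip it across y at about x 4, z 34. Blade: stiff, straight, 16 wide, z 24 to 26.
- sleeve: Outer part of the expanding drawer divider: light wooden flat sleeve 150 x 80 x 20 mm, fixed, lying flat. Origin: centre of its underside. Its own x runs along the divider towards the end cap (to the robot's left); its own +y points to the near (robot) side. Its plain right-hand end face, to be hooked, is at x -75.
- slat: Inner part of the divider, which has been pulled out of the sleeve and is fixed there: wooden slat with an end cap 12 x 80 x 20 mm. Same axes as the sleeve. Origin: at the foot of the cap's outer (left) face, mid-width. Overall divider length, which varies from 200 to 250 mm, is from the sleeve's end face to this face.
- hook_edge (a point): Mid-width of the upper edge of the sleeve's right-hand end (20 mm above the worktop).
- cap_edge (a point): Mid-width of the upper edge of the cap's outer face at the left-hand end (20 mm above the worktop).
- tape_hook (a point): On the inner face (towards the case) of the steel hook at the blade's end, 8 mm above its tip, 7 mm below mid-blade. The hook is 18 wide, 2 thick and reaches down to 10 mm above foot level. Level, the nose below the blade would hit the 20 mm high divider: to hook on, tilt the case (and the tool) about 35 degrees nose-down above it, hook tip 8 to 11 mm below the divider's top.
- tape_nose (a point): On the nose face, mid-width, 12 mm above the foot. The nose reaches 24 mm below the blade, so while it backs over the divider the case must stay tilted nose-down about the hook (35 degrees at first, 10 will do at full length) until the nose is past the cap; then it is set level, foot on the worktop, where the blade passes 4 mm above the divider.
- tape_lock_top (a point): Middle of the top of the round lock button (18 mm across), 5 mm behind the middle of the case, 76 mm above the foot when up.
- tape_blade (a joint): How far the blade is drawn out (m), 0 to 0.23; nose face to hook inner face is 0.045 plus this (45 mm always stand out). The reel's spring winds it in with 2.7 N at 0, growing to 4.1 N at 0.23. Once locked it moves no more (1 mm of play); the tape still clamps the divider, so lift it off with the smooth hook end rising first (nose tipped up a few degrees).
- tape_lock (a joint): Lock button: 0 up (blade free), 0.006 fully down (blade locked); needs 4 to 6 N and stays down.
- pepper_shaker: Pepper shaker, 44 x 44 x 90 mm, behind the divider. Origin: centre of its underside. Leave alone.
- tea_light: Tea light, 38 mm across, 15 high, near the front edge at the left. Origin: centre of its underside. Leave alone.
- mug_table: White mug, 94 mm high, at the left behind the end cap. Origin: at its underside. Leave alone.
There are look-alikes about, which are no part of the job. Leave any black look-alike of the sleeve alone.

How it is judged:
By the outcome, as a careful person would: the job done as asked, in the order asked, and still so for the second after the job is handed in, with the robot touching nothing.
It also fails if it takes over 69 s, if anything falls off the work surface, if the arm or the gripper's body presses on something with over 40 N, if the wrist force passes 120 N, or if a joint passes its speed limit or range.

### The arm

A 6-joint arm with a two-finger parallel gripper is mounted at the origin on a cart in front of the work surface, level with it; the furniture and walls round the work are solid. World frame = base frame: x ahead of the robot, y to its left, z up, the work surface at z = 0. Lengths are in m, angles in rad, forces in N, time in s.
With the tool pointing down it reaches from about 0.35 to 0.875 m from the base axis. Payload 4.2 kg.
Tool frame: the origin (TCP) lies where the fingers leave the gripper's body, on its centre line; the fingertips stand 73 mm ahead of it and the grasp point (between the pads) lies 54 mm ahead of it (manip.tip_reach is the distance from the TCP to the fingertips, in m); z points along the fingers, y is the line along which they close (so a half turn about z gives the same grasp; the last joint's range is limited). The gripper opens to 85 mm and grips with 20 to 120 N. Pads are 22 mm wide; open, the fingers measure 114 mm over their backs; the gripper's body (76 mm by 85 mm) begins 54 mm behind the grasp point. The pads swing forward as they close: fully open they stand 13 mm farther back than shut.
Start: joints at [-0.891, 0.385, 0.008, 0, -1.194, -0.259], TCP at [0.255, -0.57, 0.304] pointing down, gripper open.
Joint ranges: [-3.14, 3.14], [-1.21, 2.06], [-1.07, 1.41], [-3.16, 2.05], [-2.99, -0.16], [-3.1, 3.1]. Speed limits (rad/s): [2.79, 2.79, 3.14, 3.14, 3.14, 3.14].

### API

Orientations are given as a unit quaternion [w, x, y, z].
In Python, from bench import status, viewer, order, manip gives the robot as it stands.
- The arm moves only by the tool arm_command, never from a script. Its argument "series" is one flat list of numbers, 7 for each row, row after row: the turn, a rotation vector about the tool's x, y, z in rad, then the shift along the tool's x, y, z in cm, then the finger opening in cm, from 0 to 8.54. A call has 1 to 20 rows; each row shifts and turns the commanded pose from where the row before left it, along the tool's axes as they then stand; what a row does not reach is not made up. A row lasts 1/10 s, in which the tool goes at most 50 mm and 8.59 degrees, less where a joint would pass 70% of its speed; a pose out of reach is approached as far as the arm can. A call with a gripper value outside its range is refused whole. The fingers move at their own pace and stop on an object; "newtons" is the grip in N (left out, the last holds). Time passes only in rows, so rows that do not move let the fingers close. It gives the time, the measured TCP pose, the force, the opening and the grip force at its end, in the units of the state.
- status.observe(): the state, without advancing time (a new reading comes with each control period).
- viewer.get_image(name): name is "side" or "top"; returns the picture (384x512x3 uint8, red, green, blue); there is no depth.
- viewer.calibration(name): a dict with "camera_matrix" (3x3 intrinsics, pixels), "rvec" (rotation vector, rad) and "tvec" (3), from world to camera coordinates, as OpenCV has them. Camera axes: x right, y down, z forward; pixel columns grow to the right and rows downward; lengths in m; the calibration is good to about 2 mm. A picture is of the moment at which its call begins. calibration takes no time and is no camera call.
- order.job_done(): hands the job in; it is judged then, once.
The state is a dict: "clock": time; "joints": joint angles; "joint_vel": joint speeds; "joint_torque": joint torques, N m; "eef_pos": TCP position; "eef_rot": TCP orientation; "wrist_force": force on the tool from outside, world axes, zero at the start; "wrist_torque": the same for the moment, N m; "finger_gap": opening from 0.0 (shut) to 1.0 (fully open); "grasp_force": force on a finger pad.
Only numpy, scipy, OpenCV 4.12 (cv2) and the standard library are available. Lean on these libraries where they do the work, as an engineer would, in place of code of your own. Each camera call takes 0.05 s, during which the arm holds its last target. There are 200 camera calls.

## Working session

There is one attempt and no reset: what is moved stays moved. The work goes in short steps, Python scripts to look and compute and a tool call to move; the robot and the scene stay as the last step left them, time stands still between calls to the robot, and variables do not carry over. Pictures are saved under pics/ and viewed, at most 10 in all, crops included, and the job is handed in when it is done.

Besides the shell and the picture viewer there is one more tool, called after "Emit:" as name(argument=value, ...), one argument or row to a line, values as JSON. arm_command: Moves the arm, as the interface text tells. Its arguments: {"type":"object","properties":{"series":{"type":"array"},"newtons":{"type":"number"}},"required":["series"]}

```bash
mkdir -p pics; ls
python3 - <<'E'
from bench import status, viewer, order, manip
import cv2, json
print(status.observe()); print(manip.tip_reach)
for n in("side","top"):
    cv2.imwrite(f"pics/{n}0.png", viewer.get_image(n)[:,:,::-1]); print(n,viewer.calibration(n))
E
```

```text
pics
{'clock': 0.0, 'joints': array([-8.91413960e-01,  3.85532266e-01,  6.59827147e-03, -5.50297805e-04,
       -1.19399279e+00, -2.58597219e-01]), 'joint_vel': array([ 3.81869386e-05, -3.83191312e-04,  6.10661698e-04, -9.42039637e-04,
        3.80585195e-04,  1.40224232e-04]), 'joint_torque': array([ 1.45012851e-03, -3.92288446e+01,  1.88400435e+01,  4.18599665e+00,
       -4.60824158e-03,  1.70655221e-05]), 'eef_pos': array([ 0.25514489, -0.57006262,  0.30281768]), 'eef_rot': array([-2.53342119e-04, -2.08744432e-01,  9.77969612e-01,  1.06579900e-03]), 'wrist_force': array([ 0.14155942, -0.12008853,  0.39587535]), 'wrist_torque': array([0.02189798, 0.01877195, 0.00904385]), 'grasp_force': 0.0, 'finger_gap': 0.997053981042305}
0.0726
side {'camera_matrix': array([[412.16588638,   0.        , 251.42455889],
       [  0.        , 412.16588638, 187.82264782],
       [  0.        ,   0.        ,   1.        ]]), 'rvec': array([ 1.68531758, -2.12394441,  0.6228343 ]), 'tvec': array([0.45517287, 0.37902417, 0.94387262])}
top {'camera_matrix': array([[491.90742112,   0.        , 259.44561556],
       [  0.        , 491.90742112, 188.88136662],
       [  0.        ,   0.        ,   1.        ]]), 'rvec': array([ 2.1659509 , -2.14084583,  0.18730943]), 'tvec': array([0.34521713, 0.4932606 , 1.14241776])}
```

View pics/side0.png

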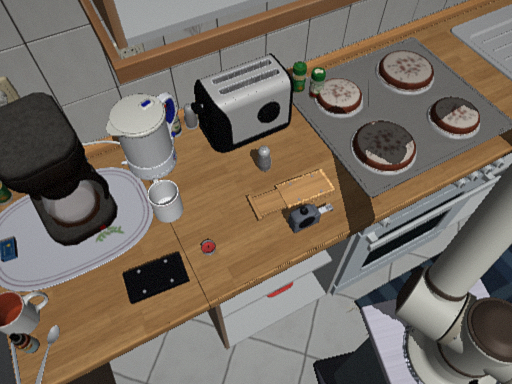

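View pics/top0.png

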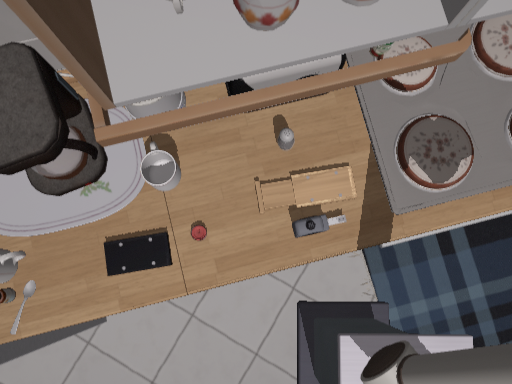

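Both pictures show the light wooden divider (top: px 258–356, 168–212; side: 248–335, 172–217). The grey tape is on its near side (top: 312,225) with the blade pointing right. Look-alike: the black sleeve at top (138,253), which I leave alone. The pepper shaker is at top (287,138), the tea light at (199,232) and the mug at (160,168). Next is an enlarged crop to confirm.

```bash
cat > h.py <<'E'
import numpy as np, cv2
from bench import status, viewer
from scipy.spatial.transform import Rotation as R
def ray(n,uv):
    c=viewer.calibration(n);M=R.from_rotvec(c["rvec"]).as_matrix()
    d=M.T@np.linalg.solve(c["camera_matrix"],[uv[0],uv[1],1.]);return -M.T@c["tvec"],d/np.linalg.norm(d)
def plane(n,uv,z):
    o,d=ray(n,uv);return o+d*(z-o[2])/d[2]
def proj(n,p):
    c=viewer.calibration(n);return cv2.projectPoints(np.array(p,float).reshape(-1,1,3),c["rvec"],c["tvec"],c["camera_matrix"],None)[0].reshape(-1,2)
def two(a,b):
    (o,d),(p,e)=ray("top",a),ray("side",b)
    s,t=np.linalg.lstsq(np.c_[d,-e],p-o,rcond=None)[0];x,y=o+s*d,p+t*e
    return (x+y)/2,np.linalg.norm(x-y)
def tool():
    s=status.observe();q=s["eef_rot"];return s["eef_pos"],R.from_quat([*q[1:],q[0]]),s
E
python3 - <<'E'
from h import *
np.set_printoptions(precision=4,suppress=True)
a=cv2.imread("pics/top0.png")[150:250,245:365];b=cv2.imread("pics/side0.png")[160:240,240:345]
a=cv2.resize(a,None,fx=5,fy=5,interpolation=cv2.INTER_CUBIC);cv2.imwrite("pics/ct.png",a)
b=cv2.resize(b,None,fx=6,fy=6,interpolation=cv2.INTER_CUBIC);cv2.imwrite("pics/cs.png",b)
for n in("top","side"):print(n,ray(n,(256,190)))
E
```

```text
top (array([0.3125, 0.3767, 1.195 ]), array([ 0.148 , -0.0149, -0.9889]))
side (array([-0.0893,  0.4816,  1.0009]), array([ 0.5244, -0.1275, -0.8419]))
```

View pics/ct.png

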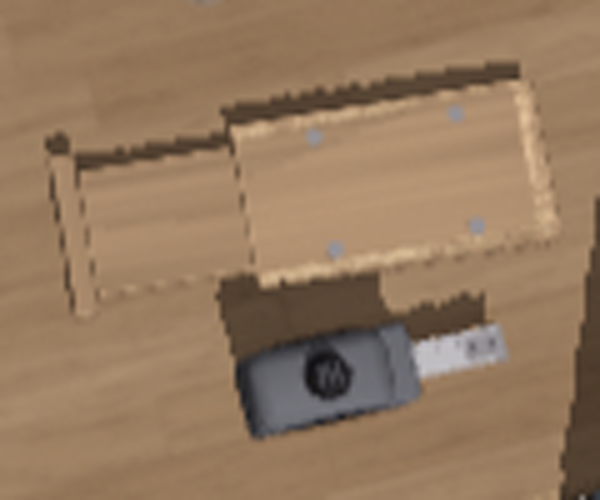

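View pics/cs.png

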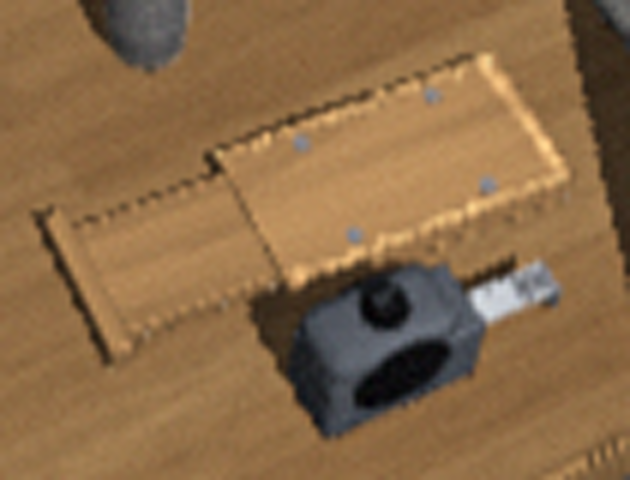

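The crops confirm it: in the top crop the plain light sleeve is on the right and the slat with its cap on the left. The tape's button is at crop (329,374) and its blade end at (505,342), pointing right. In the side crop the button is at (384,298). Now computing positions.

Run:
```python
from h import *
np.set_printoptions(precision=4,suppress=True)
T=dict(RF=(528,82),RN=(556,236),LF=(230,128),LN=(258,284),CF=(48,152),CN=(78,318),btn=(329,374),hook=(505,342))
S=dict(RF=(487,57),RN=(568,172),LF=(215,155),LN=(293,283),CF=(42,215),CN=(112,360),btn=(384,298),hook=(553,283))
P={}
for k in T:
    a=np.array(T[k])/5+[245,150]-.4;b=np.array(S[k])/6+[240,160]-.4
    z={'btn':.076,'hook':.026}.get(k,.02)
    t,s=plane("top",a,z),plane("side",b,z);P[k]=(t+s)/2
    print(k,two(a,b),t[:2],s[:2])
h=(P['RF']+P['RN'])/2;c=(P['CF']+P['CN'])/2;u=(c-h)[:2];L=np.hypot(*u)
print("hook",h,"cap",c,L,np.degrees(np.arctan2(u[1],u[0])))
for a,b in(('RF','RN'),('LF','LN'),('CF','CN'),('RF','LF'),('RN','LN')):
    d=P[b]-P[a];print(a,b,np.hypot(*d[:2]),np.degrees(np.arctan2(d[1],d[0])))
d=P['btn']-P['hook'];print(d,np.degrees(np.arctan2(d[1],d[0])))
# tape side edges of top for yaw
p,r,s=tool();print(p,r.as_matrix())
for nm,uv in (("pepper",(287,146)),("tea",(199,233)),("mug",(165,185))):print(nm,plane("top",uv,0))
```

```text
RF (array([0.5522, 0.1292, 0.0146]), np.float64(0.0022254120318167285)) [0.5508 0.1293] [0.5489 0.1323]
RN (array([0.4743, 0.1177, 0.024 ]), np.float64(0.0003512924138555858)) [0.4749 0.117 ] [0.4766 0.1161]
LF (array([0.5266, 0.2749, 0.0161]), np.float64(9.888255794113143e-05)) [0.5259 0.2752] [0.5241 0.2756]
LN (array([0.4495, 0.2599, 0.0179]), np.float64(0.003265860780666161)) [0.4497 0.2617] [0.4479 0.2588]
CF (array([0.5135, 0.3629, 0.0149]), np.float64(0.0013151846708060351)) [0.5128 0.3636] [0.5102 0.3629]
CN (array([0.4332, 0.3479, 0.0101]), np.float64(0.0003082128207604836)) [0.4322 0.3483] [0.4279 0.3491]
btn (array([0.4025, 0.2346, 0.0732]), np.float64(0.00029935850820115423)) [0.4023 0.2348] [0.4011 0.2354]
hook (array([0.4236, 0.1413, 0.0145]), np.float64(0.0006368817851675451)) [0.4226 0.1439] [0.4175 0.1449]
hook [0.5128 0.1237 0.02  ] cap [0.4708 0.3559 0.02  ] 0.23604833841528208 100.25322289064843
RF RN 0.07540449352571196 -169.124850490985
LF LN 0.07763394548460065 -168.73132941179475
CF CN 0.08269886979280373 -169.8543665489551
RF LF 0.14678251583515142 99.75118073953729
RN LN 0.1462225216277917 100.61981789641928
[-0.0184  0.0907  0.05  ] 101.46044307854028
[ 0.2552 -0.5701  0.3029] [[-0.9128 -0.4083 -0.0009]
 [-0.4083  0.9128  0.0017]
 [ 0.0001  0.0019 -1.    ]]
pepper [0.6033 0.2825 0.    ]
tea [0.3844 0.4953 0.    ]
mug [0.5007 0.5817 0.    ]
```

```bash
cat >> h.py <<'E'
def go(target,Rt,src=None):
    """rotation vector (tool) and shift (cm, in tool axes before/after turn)"""
    p,r,s=tool() if src is None else (*src,None)
    return (r.inv()*Rt).as_rotvec(), r.inv().apply(np.array(target)-p)*100, Rt.inv().apply(np.array(target)-p)*100
def down(yaw,tilt=0.):
    "tool x = nose direction; yaw: tape +x angle (deg); tilt: nose-down deg"
    a=np.radians(yaw);x=-np.array([np.cos(a),np.sin(a),0]);z=np.array([0,0,-1.]);y=np.cross(z,x)
    return R.from_matrix(np.c_[x,y,z])*R.from_rotvec([0,-np.radians(tilt),0])
E
python3 - <<'E'
from h import *
np.set_printoptions(precision=4,suppress=True)
f=lambda uv:plane("top",np.array(uv)/5+[245,150]-.4,.066)
for a,b in (((400,324),(245,358)),((418,402),(258,438))):
    d=f(b)-f(a);print(np.degrees(np.arctan2(d[1],d[0])))
Rt=down(103)
p,r,_=tool()
v=np.array([.45,-.15,.30]);g=np.array([.402,.234,.18])
rv,_,s=go(v,Rt);print(rv,s);print(go(g,Rt,(v,Rt)))
E
```

```text
103.01522736981676
103.21692414897663
[ 0.0017  0.0013 -1.3771] [-36.5524 -28.4338   0.2936]
(array([0., 0., 0.]), array([-38.4956,  -3.9611,  12.    ]), array([-38.4956,  -3.9611,  12.    ]))
```

Emit:
arm_command(
  series=[0,0,-0.1377,0,0,0,8.5,0,0,-0.1377,0,0,0,8.5,0,0,-0.1377,0,0,0,8.5,0,0,-0.1377,0,0,0,8.5,0,0,-0.1377,0,0,0,8.5,0,0,-0.1377,0,0,0,8.5,0,0,-0.1377,0,0,0,8.5,0,0,-0.1377,0,0,0,8.5,0,0,-0.1377,0,0,0,8.5,0,0,-0.1377,0,0,0,8.5,0,0,0,-3.65,-2.84,0,8.5,0,0,0,-3.65,-2.84,0,8.5,0,0,0,-3.65,-2.84,0,8.5,0,0,0,-3.65,-2.84,0,8.5,0,0,0,-3.65,-2.84,0,8.5,0,0,0,-3.65,-2.84,0,8.5,0,0,0,-3.65,-2.84,0,8.5,0,0,0,-3.65,-2.84,0,8.5,0,0,0,-3.65,-2.84,0,8.5,0,0,0,-3.65,-2.84,0,8.5],
  newtons=40,
)

```text
clock: 2.1
eef_pos: [0.4501, -0.149, 0.3038]
eef_rot: [0.0, 0.783, -0.622, -0.0]
wrist_force: [0.2, -1.5, -0.0]
finger_gap: 0.991
grasp_force: 0.0
```

Emit:
arm_command(
  series=[0,0,0,-3.85,-0.4,1.2,8.5,0,0,0,-3.85,-0.4,1.2,8.5,0,0,0,-3.85,-0.4,1.2,8.5,0,0,0,-3.85,-0.4,1.2,8.5,0,0,0,-3.85,-0.4,1.2,8.5,0,0,0,-3.85,-0.4,1.2,8.5,0,0,0,-3.85,-0.4,1.2,8.5,0,0,0,-3.85,-0.4,1.2,8.5,0,0,0,-3.85,-0.4,1.2,8.5,0,0,0,-3.85,-0.4,1.2,8.5,0,0,0,0,0,0,8.5,0,0,0,0,0,0,8.5],
)

```text
clock: 3.3
eef_pos: [0.4017, 0.2337, 0.1832]
eef_rot: [0.001, 0.783, -0.622, -0.0]
wrist_force: [-0.7, -0.2, -0.3]
finger_gap: 0.995
grasp_force: 0.0
```

Run:
```python
from h import *
np.set_printoptions(precision=4,suppress=True)
p,r,s=tool();print(p,s["joints"],s["clock"])
im=viewer.get_image("side")[:,:,::-1]
b=proj("side",[.402,.234,.05])[0].astype(int);print(b)
c=im[b[1]-60:b[1]+60,b[0]-75:b[0]+75]
cv2.imwrite("pics/s1.png",cv2.resize(c,None,fx=5,fy=5,interpolation=cv2.INTER_CUBIC))
print(go([.402,.234,.088],down(103)))
```

```text
[0.4017 0.2337 0.1832] [ 0.8778  0.2503 -0.5395 -0.0002 -0.783  -0.649 ] 3.3
[303 213]
(array([ 0.0012, -0.0007,  0.0005]), array([-0.1019, -0.0466,  9.5557]), array([-0.0953, -0.0353,  9.5559]))
```

View pics/s1.png

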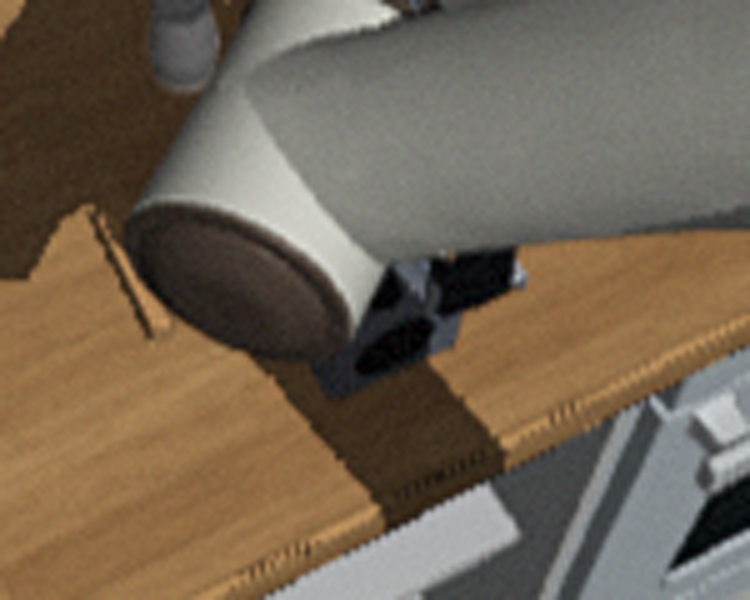

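The picture shows the gripper above the tape, with the near disc at crop (395,345) and the button hidden by the wrist. The hand is aligned within the 22 mm margins, so I descend and close.

Emit:
arm_command(
  series=[0,0,0,-0.1,-0.05,2,8.5,0,0,0,0,0,2,8.5,0,0,0,0,0,2,8.5,0,0,0,0,0,1.5,8.5,0,0,0,0,0,1,8.5,0,0,0,0,0,0.7,8.5,0,0,0,0,0,0.3,8.5,0,0,0,0,0,0,8.5,0,0,0,0,0,0,3,0,0,0,0,0,0,3,0,0,0,0,0,0,3,0,0,0,0,0,0,3,0,0,0,0,0,0,3,0,0,0,0,0,0,3,0,0,0,0,0,0,3,0,0,0,0,0,0,3],
  newtons=50,
)

```text
clock: 4.95
eef_pos: [0.4028, 0.2347, 0.0894]
eef_rot: [-0.001, 0.783, -0.622, 0.0]
wrist_force: [0.1, -0.0, 6.1]
finger_gap: 0.461
grasp_force: 51.4
```

```bash
cat >> h.py <<'E'
YAW=100.3;a_=np.radians(YAW);U=np.array([np.cos(a_),np.sin(a_),0]);UP=np.array([0,0,1.])
HE=np.array([.5128,.1237,0.])
def case(th,D,tu,tz,xo=.0444):
    "TCP pose with hook tip at tu along U from hook edge, height tz"
    t=np.radians(th);ex=np.cos(t)*U+np.sin(t)*UP;ez=-np.sin(t)*U+np.cos(t)*UP
    return HE+tu*U+tz*UP+(xo+D)*ex+.0794*ez, down(YAW,th)
def tip(D=.045,xo=.0444):
    p,r,s=tool();M=r.as_matrix();T=p+M[:,0]*(xo+D)+M[:,2]*.0794
    d=T-HE;return d@U,d@np.cross(UP,U),T[2],np.degrees(np.arcsin(-M[2,0])),np.degrees(np.arctan2(-M[1,0],-M[0,0]))
E
python3 - <<'E'
from h import *
np.set_printoptions(precision=4,suppress=True)
p,r,s=tool();print(tip())
p1=p+[0,0,.09]
A=case(35,.045,-.010,.045);B=case(35,.045,-.010,.0105)
print(A[0],B[0]);print("turn",go(p1,A[1],(p1,r))[0]);print("shift after",go(A[0],A[1],(p1,A[1]))[1]);print(go(B[0],B[1],A)[1])
E
```

```text
(np.float64(0.03967855918883133), np.float64(0.08397797229218167), np.float64(0.00998351739533826), np.float64(0.038852031957279584), np.float64(103.03080885400156))
[0.5096 0.1411 0.1613] [0.5096 0.1411 0.1268]
turn [ 0.0134 -0.61    0.0465]
shift after [10.151  -8.8329 -4.895 ]
[1.9788 0.     2.8261]
```

Emit:
arm_command(
  series=[0,0,0,0,0,-1,3,0,0,0,0,0,-2,3,0,0,0,0,0,-2,3,0,0,0,0,0,-2,3,0,0,0,0,0,-2,3,0.0017,-0.0763,0.0058,0,0,0,3,0.0017,-0.0763,0.0058,0,0,0,3,0.0017,-0.0763,0.0058,0,0,0,3,0.0017,-0.0763,0.0058,0,0,0,3,0.0017,-0.0763,0.0058,0,0,0,3,0.0017,-0.0763,0.0058,0,0,0,3,0.0017,-0.0763,0.0058,0,0,0,3,0.0017,-0.0763,0.0058,0,0,0,3,0,0,0,1.7,-1.47,-0.82,3,0,0,0,1.7,-1.47,-0.82,3,0,0,0,1.7,-1.47,-0.82,3,0,0,0,1.7,-1.47,-0.82,3,0,0,0,1.7,-1.47,-0.82,3,0,0,0,1.65,-1.48,-0.8,3,0,0,0,0,0,0,3],
  newtons=60,
)

```text
clock: 6.95
eef_pos: [0.5105, 0.1387, 0.1595]
eef_rot: [-0.192, 0.731, -0.613, -0.231]
wrist_force: [-1.0, 1.1, -3.3]
finger_gap: 0.459
grasp_force: 61.4
```

Run:
```python
from h import *
np.set_printoptions(precision=4,suppress=True)
p,r,s=tool();print(p,tip(),s["finger_gap"],s["wrist_force"],s["joints"])
for n in("top","side"):
    im=viewer.get_image(n)[:,:,::-1]
    M=r.as_matrix();T=p+M[:,0]*.0894+M[:,2]*.0794
    b=proj(n,T)[0];print(n,b,proj(n,HE+.02*UP));c=np.round(b).astype(int)
    cc=im[c[1]-50:c[1]+50,c[0]-40:c[0]+40];print(c-[40,50])
    cv2.imwrite(f"pics/{n}2.png",cv2.resize(cc,None,fx=6,fy=6,interpolation=cv2.INTER_CUBIC)[:,:400*2])
a,b=cv2.imread("pics/top2.png"),cv2.imread("pics/side2.png")
cv2.imwrite("pics/b2.png",cv2.resize(np.hstack([a,b]),(800,500)))
B=case(35,.045,-.010,.0105);print(go(*B))
```

```text
[0.5105 0.1387 0.1595] (np.float64(-0.012779278488294549), np.float64(-5.973463374511401e-05), np.float64(0.04323770333529711), np.float64(34.89375276228604), np.float64(100.04505211775795)) 0.45864494254795896 [-0.975   1.0719 -3.3117] [ 0.249   0.4317 -0.1828 -0.7225 -1.0414  0.331 ]
top [360.0397 178.8435] [[352.7664 181.3473]]
[320 129]
side [332.7374 172.3683] [[327.5626 178.4917]]
[293 122]
(array([ 0.0023, -0.    , -0.0031]), array([ 1.8418, -0.1415,  2.7542]), array([ 1.8423, -0.1294,  2.7545]))
```

View pics/b2.png

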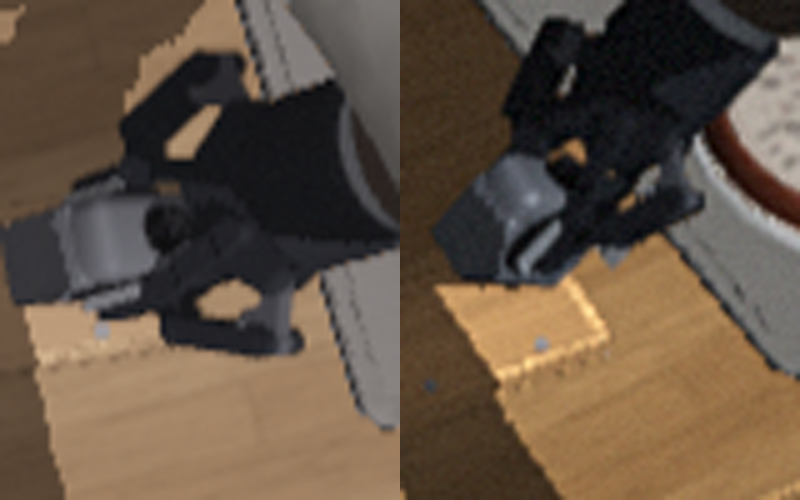

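The crop shows the case tilted over the sleeve's right end. In the side crop the hook end is at about (615,255), within 3 px of its predicted spot and right of the sleeve corner at (605,328). I lower it straight down now.

Emit:
arm_command(
  series=[0.0023,0,-0.0031,0.37,-0.026,0.55,3,0,0,0,0.37,-0.026,0.55,3,0,0,0,0.37,-0.026,0.55,3,0,0,0,0.37,-0.026,0.55,3,0,0,0,0.18,-0.01,0.28,3,0,0,0,0.18,-0.01,0.28,3,0,0,0,0,0,0,3,0,0,0,0,0,0,3],
)

```text
clock: 7.85
eef_pos: [0.5104, 0.1416, 0.1277]
eef_rot: [-0.193, 0.733, -0.611, -0.23]
wrist_force: [-0.5, -0.9, -3.5]
finger_gap: 0.464
grasp_force: 61.4
```

```bash
cat > t.py <<'E'
from h import *
import sys
np.set_printoptions(precision=4,suppress=True)
p,r,s=tool();w=s["wrist_force"];print(p,"tip",np.round(tip(),4),"t",s["clock"],"Fu,Fn,Fz",w@U,w@np.cross(UP,U),w[2],s["joints"])
E
python3 t.py; python3 -c "
from h import *
print(go(*case(35,.045,-.010,.0105)))
print(go(*case(35,.045,.004,.0105),src=case(35,.045,-.010,.0105)))"
```

```text
[0.5104 0.1416 0.1277] tip [ -0.0097  -0.0012   0.0114  34.9768 100.4641] t 7.85 Fu,Fn,Fz -0.8361916475458757 0.6722904578214649 -3.538089247828897 [ 0.248   0.4794 -0.1994 -0.7514 -0.9929  0.3897]
(array([-0.00181481, -0.00040082,  0.00234691]), array([0.07372197, 0.08787524, 0.05120189]), array([0.07394844, 0.08760891, 0.05133153]))
(array([0., 0., 0.]), array([-1.14681286e+00, -3.75789836e-15,  8.03007011e-01]), array([-1.14681286e+00, -3.75789836e-15,  8.03007011e-01]))
```

Emit:
arm_command(
  series=[0,0,0,-0.09,0.08,0.24,3,0,0,0,-0.16,0,0.11,3,0,0,0,-0.16,0,0.11,3,0,0,0,-0.16,0,0.11,3,0,0,0,-0.16,0,0.11,3,0,0,0,-0.16,0,0.11,3,0,0,0,-0.16,0,0.11,3,0,0,0,-0.16,0,0.11,3,0,0,0,-0.16,0,0.11,3,0,0,0,0,0,0,3],
)

```text
clock: 8.85
eef_pos: [0.5065, 0.1589, 0.1264]
eef_rot: [-0.194, 0.733, -0.61, -0.23]
wrist_force: [1.8, -3.2, -1.5]
finger_gap: 0.463
grasp_force: 61.6
```

```bash
python3 t.py
```

```text
[0.5065 0.1589 0.1264] tip [  0.0081  -0.0005   0.01    34.9724 100.4829] t 8.85 Fu,Fn,Fz -3.45489394584539 -1.1910735292245838 -1.549938132801258 [ 0.2803  0.4772 -0.2052 -0.7612 -0.9728  0.3711]
```

The force confirms the hook has caught: Fu dropped by 2.6 N. Moving horizontally ran the blade down onto the edge, so I raise 7 mm back to the right depth and then pull along the arc.

```bash
cat > plan.py <<'E'
from h import *
import sys
np.set_printoptions(precision=4,suppress=True)
E_=-.0015
def seg(src,wps,n):
    for th,D,tz in wps:
        t=case(th,D,E_,tz);rv,a,b=go(*t,src=src)
        m=(src[1]*R.from_rotvec(rv/2)).inv().apply(t[0]-src[0])*100
        print((th,D),"rows",n,"rv",rv/n,"shift",m/n);src=t
E
python3 - <<'E'
from plan import *
p,r,s=tool()
t=case(35,.0566,E_,.0105);print(go(*t))
seg(t,[(30,.09,.0105),(25,.13,.0105),(20,.17,.0105),(15,.21,.0105),(10,.254,.0105)],8)
E
```

```text
(array([-0.002 , -0.0005,  0.0026]), array([-0.3982,  0.0058, -0.5901]), array([-0.3985,  0.008 , -0.5898]))
(30, 0.09) rows 8 rv [-0.      0.0109  0.    ] shift [-0.5037  0.      0.1284]
(25, 0.13) rows 8 rv [0.     0.0109 0.    ] shift [-0.5861 -0.      0.1684]
(20, 0.17) rows 8 rv [-0.      0.0109 -0.    ] shift [-0.5861 -0.      0.212 ]
(15, 0.21) rows 8 rv [ 0.      0.0109 -0.    ] shift [-0.5861  0.      0.2556]
(10, 0.254) rows 8 rv [-0.      0.0109  0.    ] shift [-0.6361  0.      0.3014]
```

Emit:
arm_command(
  series=[-0.002,0,0.0026,-0.13,0,-0.2,3,0,0,0,-0.13,0,-0.2,3,0,0,0,-0.14,0,-0.19,3,0,0,0,0,0,0,3,0,0,0,0,0,0,3],
)

```text
clock: 9.35
eef_pos: [0.5062, 0.1586, 0.1335]
eef_rot: [-0.192, 0.732, -0.611, -0.231]
wrist_force: [0.3, -3.1, -3.2]
finger_gap: 0.46
grasp_force: 61.4
```

```bash
python3 t.py; python3 -c "
from h import *
print(np.round(tip(.0566),4));print(go(*case(35,.0566,-.0015,.0105)))"
```

```text
[0.5062 0.1586 0.1335] tip [  0.0078   0.0003   0.0172  34.9803 100.2654] t 9.35 Fu,Fn,Fz -3.082832439747275 0.2763679876310229 -3.1701212160922045 [ 0.2812  0.4666 -0.2016 -0.754  -0.985   0.3551]
[-1.700000e-03  3.000000e-04  1.050000e-02  3.498030e+01  1.002654e+02]
(array([ 0.00050487, -0.00034321, -0.00049497]), array([-0.01273023, -0.0200284 ,  0.00779314]), array([-0.01271764, -0.02003076,  0.00780762]))
```

Emit:
arm_command(
  series=[0,0.0109,0,-0.25,0,0.06,3,0,0.0109,0,-0.5,0,0.13,3,0,0.0109,0,-0.5,0,0.13,3,0,0.0109,0,-0.5,0,0.13,3,0,0.0109,0,-0.5,0,0.13,3,0,0.0109,0,-0.5,0,0.13,3,0,0.0109,0,-0.5,0,0.13,3,0,0.0109,0,-0.5,0,0.13,3,0,0,0,-0.28,0,0.06,3,0,0.0109,0,-0.58,0,0.17,3,0,0.0109,0,-0.58,0,0.17,3,0,0.0109,0,-0.58,0,0.17,3,0,0.0109,0,-0.58,0,0.17,3,0,0.0109,0,-0.58,0,0.17,3,0,0.0109,0,-0.58,0,0.17,3,0,0.0109,0,-0.58,0,0.17,3,0,0.0109,0,-0.6,0,0.17,3,0,0,0,0,0,0,3],
)

```text
clock: 11.15
eef_pos: [0.4903, 0.2453, 0.1561]
eef_rot: [-0.138, 0.75, -0.625, -0.166]
wrist_force: [0.7, -4.5, -2.4]
finger_gap: 0.465
grasp_force: 61.5
```

```bash
python3 t.py; python3 -c "
from plan import *
print(np.round(tip(.13),4));p,r,s=tool()
cur=(p,r)
print(go(*case(25,.13,E_,.0105)))
seg(cur,[(20,.17,.0105),(15,.21,.0105),(10,.254,.0105)],8)"
```

```text
[0.4903 0.2453 0.1561] tip [  0.0762   0.0004   0.0464  24.9777 100.3587] t 11.15 Fu,Fn,Fz -4.5474491240831005 0.10922665401256611 -2.38722704060605 [ 0.5501  0.4073 -0.2319 -0.554  -0.8467 -0.0143]
[ -0.0009   0.0003   0.0105  24.9777 100.3587]
(array([ 0.0013, -0.0004,  0.0009]), array([ 0.0623, -0.035 , -0.0326]), array([ 0.0622, -0.0351, -0.0326]))
(20, 0.17) rows 8 rv [0.0002 0.0109 0.0001] shift [-0.5782 -0.0048  0.2081]
(15, 0.21) rows 8 rv [ 0.      0.0109 -0.    ] shift [-0.5861  0.      0.2556]
(10, 0.254) rows 8 rv [-0.      0.0109  0.    ] shift [-0.6361  0.      0.3014]
```

Emit:
arm_command(
  series=[0.0002,0.0109,0,-0.3,-0.005,0.1,3,0.0002,0.0109,0,-0.58,-0.005,0.21,3,0.0002,0.0109,0,-0.58,-0.005,0.21,3,0.0002,0.0109,0,-0.58,-0.005,0.21,3,0.0002,0.0109,0,-0.58,-0.005,0.21,3,0.0002,0.0109,0,-0.58,-0.005,0.21,3,0.0002,0.0109,0,-0.58,-0.005,0.21,3,0.0002,0.0109,0,-0.58,-0.005,0.21,3,0,0,0,-0.27,0,0.1,3,0,0.0109,0,-0.58,0,0.26,3,0,0.0109,0,-0.58,0,0.26,3,0,0.0109,0,-0.58,0,0.26,3,0,0.0109,0,-0.58,0,0.26,3,0,0.0109,0,-0.58,0,0.26,3,0,0.0109,0,-0.58,0,0.26,3,0,0.0109,0,-0.58,0,0.26,3,0,0.0109,0,-0.6,0,0.26,3,0,0,0,0,0,0,3],
)

```text
clock: 12.95
eef_pos: [0.4731, 0.3437, 0.1525]
eef_rot: [-0.084, 0.761, -0.635, -0.1]
wrist_force: [0.2, -3.9, -2.1]
finger_gap: 0.462
grasp_force: 61.4
```

```bash
python3 t.py; python3 -c "
from plan import *
print(np.round(tip(.21),4));p,r,s=tool()
seg((p,r),[(10,.254,.0105),(3,.256,.0105)],8)"
```

```text
[0.4731 0.3437 0.1525] tip [  0.1577  -0.0004   0.0527  14.969  100.3525] t 12.95 Fu,Fn,Fz -3.8198593320481047 0.514813515944057 -2.050173916408693 [ 0.8096  0.442  -0.2331 -0.3063 -0.7627 -0.4208]
[ -0.0017  -0.0006   0.0101  14.969  100.3525]
(10, 0.254) rows 8 rv [-0.0001  0.0108  0.0001] shift [-0.6394  0.0034  0.2954]
(3, 0.256) rows 8 rv [ 0.      0.0153 -0.    ] shift [-0.1461  0.      0.4569]
```

Emit:
arm_command(
  series=[0,0.0109,0,-0.34,0,0.15,3,0,0.0109,0,-0.64,0,0.3,3,0,0.0109,0,-0.64,0,0.3,3,0,0.0109,0,-0.64,0,0.3,3,0,0.0109,0,-0.64,0,0.3,3,0,0.0109,0,-0.64,0,0.3,3,0,0.0109,0,-0.64,0,0.3,3,0,0.0109,0,-0.64,0,0.3,3,0,0,0,-0.3,0,0.15,3,0,0,0,0,0,0,3],
)

```text
clock: 13.95
eef_pos: [0.4634, 0.3973, 0.1403]
eef_rot: [-0.056, 0.765, -0.638, -0.066]
wrist_force: [0.5, -3.7, -2.5]
finger_gap: 0.457
grasp_force: 61.3
```

```bash
python3 t.py
python3 - <<'E'
from plan import *
print(np.round(tip(.254),4));p,r,s=tool()
seg((p,r),[(4,.254,.0105)],6); seg(case(4,.254,E_,.0105),[(0,.254,.0112)],4)
o=[]
for n,c in(("top",(305,190)),("side",(290,190))):
    im=viewer.get_image(n)[:,:,::-1];cc=im[c[1]-60:c[1]+60,c[0]-75:c[0]+75];print(n,[c[0]-75,c[1]-60],proj(n,HE+.02*UP))
    o.append(cv2.resize(cc,None,fx=2.66,fy=2.66,interpolation=cv2.INTER_CUBIC) if 0 else cv2.resize(cc,(700,560),interpolation=cv2.INTER_CUBIC))
cv2.imwrite("pics/b3.png",cv2.resize(np.hstack(o),(800,320)))
cv2.imwrite("pics/b3s.png",o[1])
E
```

```text
[0.4634 0.3973 0.1403] tip [  0.2037  -0.0003   0.0466   9.9517 100.3131] t 13.95 Fu,Fn,Fz -3.747234290864697 0.21644713893538708 -2.4779464901606874 [ 0.9207  0.4948 -0.2099 -0.1864 -0.7567 -0.612 ]
[ -0.0022  -0.0004   0.0105   9.9517 100.3131]
(4, 0.254) rows 6 rv [-0.0001  0.0173  0.    ] shift [-0.1485  0.005   0.5174]
(0, 0.254) rows 4 rv [0.     0.0175 0.    ] shift [-0.1392  0.      0.5032]
top [230, 130] [[352.7664 181.3473]]
side [215, 130] [[327.5626 178.4917]]
```

View pics/b3.png

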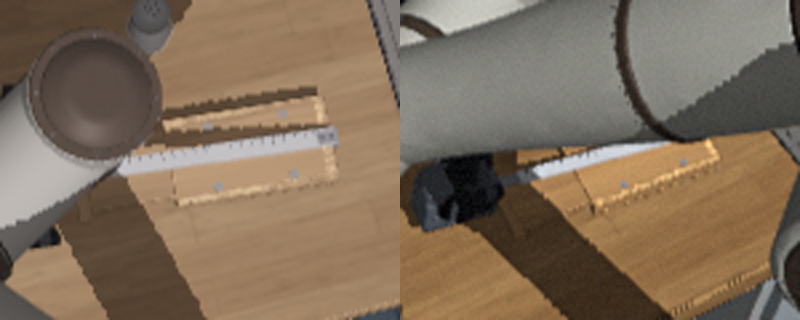

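The blade spans the divider mid-width with the hook over the right end (top crop 338,135). The case is beyond the cap, so I level it.

Emit:
arm_command(
  series=[0,0.0173,0,-0.15,0,0.52,3,0,0.0173,0,-0.15,0,0.52,3,0,0.0173,0,-0.15,0,0.52,3,0,0.0173,0,-0.15,0,0.52,3,0,0.0173,0,-0.15,0,0.52,3,0,0.0173,0,-0.15,0,0.52,3,0,0.0175,0,-0.14,0,0.5,3,0,0.0175,0,-0.14,0,0.5,3,0,0.0175,0,-0.14,0,0.5,3,0,0.0175,0,-0.14,0,0.5,3,0,0,0,0,0,0,3,0,0,0,0,0,0,3],
)

```text
clock: 15.25
eef_pos: [0.4601, 0.4162, 0.0908]
eef_rot: [-0.001, 0.767, -0.641, -0.0]
wrist_force: [-0.1, -3.8, -3.6]
finger_gap: 0.46
grasp_force: 61.3
```

```bash
python3 t.py; python3 -c "
from plan import *
print(np.round(tip(.254),4),go(*case(0,.254,E_,.0105)))"
```

```text
[0.4601 0.4162 0.0908] tip [  0.2079  -0.0005   0.0113   0.0445 100.2531] t 15.25 Fu,Fn,Fz -3.746459462794319 0.7556614829695496 -3.5543845440408943 [ 0.9958  0.5943 -0.2411  0.0001 -0.7342 -0.817 ]
[ -0.0011  -0.0003   0.0111   0.0445 100.2531] (array([-0.0008,  0.0008, -0.0008]), array([0.0336, 0.0498, 0.0859]), array([0.0335, 0.0498, 0.0859]))
```

Emit:
arm_command(
  series=[0,0,0,0.15,0,0.01,3,0,0,0,0.15,0,0.01,3,0,0,0,0.15,0,0.01,3,0,0,0,0.15,0,0.01,3,0,0,0,0.15,0,0,3,0,0,0,0.15,0,0,3,0,0,0,0,0,0,3],
)

```text
clock: 15.95
eef_pos: [0.4619, 0.4071, 0.0906]
eef_rot: [-0.001, 0.767, -0.641, 0.0]
wrist_force: [-0.0, -3.7, -3.5]
finger_gap: 0.459
grasp_force: 61.2
```

```bash
python3 t.py
```

```text
[0.4619 0.4071 0.0906] tip [  0.1986  -0.0006   0.0112   0.0388 100.2468] t 15.95 Fu,Fn,Fz -3.6255275855513744 0.6791450571967017 -3.502702192113515 [ 0.9851  0.5883 -0.2543  0.0004 -0.727  -0.8065]
```

Emit:
arm_command(
  series=[0,0,0,0.1,0,0.01,3,0,0,0,0.1,0,0.01,3,0,0,0,0.1,0,0.01,3,0,0,0,0,0,0,3],
)

```text
clock: 16.35
eef_pos: [0.4624, 0.4042, 0.0903]
eef_rot: [-0.001, 0.767, -0.641, 0.0]
wrist_force: [0.5, -4.0, -3.4]
finger_gap: 0.46
grasp_force: 61.2
```

Emit:
arm_command(
  series=[0,0,0,0.1,0,0.01,3,0,0,0,0.1,0,0.01,3,0,0,0,0,0,0,3],
)

```text
clock: 16.65
eef_pos: [0.4628, 0.4022, 0.0901]
eef_rot: [-0.001, 0.768, -0.641, 0.0]
wrist_force: [0.3, -4.1, -2.0]
finger_gap: 0.464
grasp_force: 61.2
```

```bash
python3 t.py
```

```text
[0.4628 0.4022 0.0901] tip [  0.1936  -0.0006   0.0106   0.0291 100.2607] t 16.65 Fu,Fn,Fz -4.040643553251472 0.43307975636577034 -2.0127548513600835 [ 0.9793  0.5859 -0.2614  0.0006 -0.7224 -0.8007]
```

Emit:
arm_command(
  series=[0,0,0,0.1,0,0,3,0,0,0,0.05,0,0,3,0,0,0,0,0,0,3],
)

```text
clock: 16.95
eef_pos: [0.463, 0.4009, 0.0901]
eef_rot: [-0.001, 0.767, -0.641, 0.0]
wrist_force: [-0.5, -4.3, -2.8]
finger_gap: 0.461
grasp_force: 61.2
```

Emit:
arm_command(
  series=[0,0,0,0.1,0,0,3,0,0,0,0.05,0,0,3,0,0,0,0,0,0,3],
)

```text
clock: 17.25
eef_pos: [0.4631, 0.4006, 0.0903]
eef_rot: [-0.002, 0.768, -0.641, -0.0]
wrist_force: [-3.9, 2.1, -2.3]
finger_gap: 0.462
grasp_force: 61.2
```

Emit:
arm_command(
  series=[0,0,0,-0.03,0,0.04,3,0,0,0,0,0,0.03,3,0,0,0,0,0,0,4.3,0,0,0,0,0,0,5,0,0,0,0,0,0,6.5,0,0,0,0,0,0,8.5,0,0,0,0,0,0,8.5,0,0,0,0,0,0,8.5,0,0,0,0,0,0,8.5],
)

```text
clock: 18.15
eef_pos: [0.4632, 0.3997, 0.0894]
eef_rot: [-0.001, 0.768, -0.641, 0.0]
wrist_force: [-0.0, 0.4, -1.3]
finger_gap: 0.994
grasp_force: 0.0
```

```bash
python3 t.py
```

```text
[0.4632 0.3997 0.0894] tip [  0.1911  -0.0006   0.0099   0.0395 100.2617] t 18.15 Fu,Fn,Fz 0.4327351931885474 -0.03937079168960786 -1.2740089771020673 [ 0.9763  0.5853 -0.2653  0.0005 -0.7189 -0.7975]
```

Emit:
arm_command(
  series=[0,0,0,0,0,-1,8.5,0,0,0,0,0,-2,8.5,0,0,0,0,0,-2,8.5,0,0,0,-0.05,0,-2,8.5,0,0,0,-0.1,0,-1,8.5,0,0,0,0,0,0,0,0,0,0,0,0,0,0,0,0,0,0,0,0,0,0,0,0,0,0,0,0,0,0,0,0,0,0,0,0,0,0,0,0,0,0,0,0,0,0,0,0,0],
  newtons=30,
)

```text
clock: 19.35
eef_pos: [0.4628, 0.4011, 0.1691]
eef_rot: [-0.0, 0.767, -0.641, 0.0]
wrist_force: [0.6, 0.5, -1.2]
finger_gap: -0.005
grasp_force: 0.0
```

```bash
python3 t.py
python3 - <<'E'
from h import *
o=[]
for n,c in(("top",(290,190)),("side",(275,200))):
    im=viewer.get_image(n)[:,:,::-1];cc=im[c[1]-60:c[1]+60,c[0]-80:c[0]+80]
    o.append(cv2.resize(cc,(400,300),interpolation=cv2.INTER_CUBIC))
cv2.imwrite("pics/b4.png",np.hstack(o))
E
```

```text
[0.4628 0.4011 0.1691] tip [  0.1925  -0.0004   0.0897   0.023  100.2557] t 19.35 Fu,Fn,Fz 0.3914913925854545 -0.7226879116483917 -1.1819460841003717 [ 0.9781  0.4856 -0.1968  0.0003 -0.8876 -0.7993]
```

View pics/b4.png

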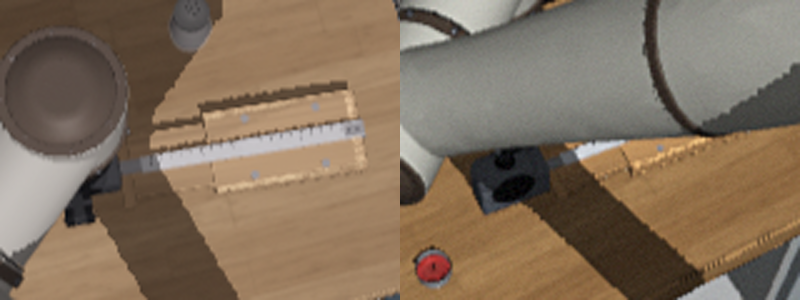

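The tape stands level with its nose at the cap (side crop ~550,180), the blade spans the divider, and the button is below the closed fingertips. Pressing now.

Emit:
arm_command(
  series=[0,0,0,0,0,0.6,0,0,0,0,0,0,0.7,0,0,0,0,0,0,0.5,0,0,0,0,0,0,0.2,0,0,0,0,0,0,0.2,0,0,0,0,0,0,0.15,0,0,0,0,0,0,0.15,0,0,0,0,0,0,0.1,0,0,0,0,0,0,0,0],
)

```text
clock: 20.35
eef_pos: [0.463, 0.4009, 0.1455]
eef_rot: [-0.001, 0.768, -0.641, 0.0]
wrist_force: [-3.2, -2.9, 11.2]
finger_gap: 0.001
grasp_force: 5.4
```

```bash
python3 t.py
```

```text
[0.463  0.4009 0.1455] tip [  0.1923  -0.0007   0.0661   0.0169 100.2985] t 20.35 Fu,Fn,Fz -2.2649630596437094 3.6386811775488166 11.191062666194414 [ 0.9781  0.5131 -0.2202  0.0014 -0.8361 -0.7993]
```

Emit:
arm_command(
  series=[0,0,0,0,0,0.1,0,0,0,0,0,0,0.1,0,0,0,0,0,0,0,0,0,0,0,0,0,0,0],
)

```text
clock: 20.75
eef_pos: [0.4629, 0.4009, 0.1427]
eef_rot: [-0.001, 0.768, -0.641, 0.0]
wrist_force: [-2.6, -3.2, 9.0]
finger_gap: -0.001
grasp_force: 4.1
```

Emit:
arm_command(
  series=[0,0,0,0,0,0.1,0,0,0,0,0,0,0.1,0,0,0,0,0,0,0,0,0,0,0,0,0,0,0],
)

```text
clock: 21.15
eef_pos: [0.4632, 0.4012, 0.1427]
eef_rot: [-0.001, 0.768, -0.641, 0.001]
wrist_force: [-5.0, -4.4, 16.6]
finger_gap: 0.002
grasp_force: 8.1
```

The press hit a hard stop at fingertip height 0.070, which is fully down. Next I rise, open and regrasp.

Emit:
arm_command(
  series=[0,0,0,0,0,-0.7,0,0,0,0,0,0,-1,0,0,0,0,0,0,-1,0,0,0,0,0,0,0,8.5,0,0,0,0,0,0,8.5,0,0,0,0,0,0,8.5,0,0,0,0,0,0,8.5,0,0,0,0,0,0,8.5,0,0,0,0,0,0,8.5,0,0,0,0,0,0,8.5],
)

```text
clock: 22.15
eef_pos: [0.4628, 0.4011, 0.1662]
eef_rot: [-0.0, 0.767, -0.641, 0.0]
wrist_force: [0.5, 0.4, 0.2]
finger_gap: 0.997
grasp_force: 0.0
```

```bash
python3 t.py;  python3 -c "
from h import *
print(go(case(0,.2386,-.0015,.0105)[0],down(YAW)))"
```

```text
[0.4628 0.4011 0.1662] tip [  0.1925  -0.0004   0.0868   0.0272 100.2575] t 22.15 Fu,Fn,Fz 0.2949888813894936 -0.5625086077130743 0.16376734704658302 [ 0.9781  0.4889 -0.1997  0.0003 -0.8812 -0.7993]
(array([-0.00080828,  0.00047459, -0.0007423 ]), array([0.03981989, 0.05077609, 7.62928461]), array([0.03616371, 0.04463768, 7.6293412 ]))
```

Descend 7.65 cm and close.

Emit:
arm_command(
  series=[0,0,0,0.04,0.03,2,8.5,0,0,0,0,0,2,8.5,0,0,0,0,0,1.7,8.5,0,0,0,0,0,1,8.5,0,0,0,0,0,0.6,8.5,0,0,0,0,0,0.35,8.5,0,0,0,0,0,0,8.5,0,0,0,0,0,0,3,0,0,0,0,0,0,3,0,0,0,0,0,0,3,0,0,0,0,0,0,3,0,0,0,0,0,0,3,0,0,0,0,0,0,3,0,0,0,0,0,0,3],
  newtons=60,
)

```text
clock: 23.55
eef_pos: [0.4631, 0.4012, 0.0906]
eef_rot: [-0.001, 0.768, -0.641, 0.0]
wrist_force: [-0.3, -0.1, 4.7]
finger_gap: 0.463
grasp_force: 61.5
```

```bash
python3 t.py
python3 - <<'E'
from h import *
# tilt nose-up phi about tape point (+40, z20): tool-frame pivot; TCP at tape (4.4, z0)
p,r,s=tool();z0=p[2]
for phi in (1,2,3,4):
    t=np.radians(phi);ex=np.cos(-t)*U+np.sin(-t)*UP;ez=-np.sin(-t)*U+np.cos(-t)*UP
    off=-.0356*ex+(z0-.020)*ez; off0=-.0356*U+(z0-.02)*UP
    d=off-off0;print(phi,"du,dz mm",d@U*1e3,d[2]*1e3)
E
```

```text
[0.4631 0.4012 0.0906] tip [  0.1926  -0.0009   0.0111   0.0963 100.2781] t 23.55 Fu,Fn,Fz 0.0008183964836312269 0.33684279012152435 4.72179503665828 [ 0.978   0.5842 -0.2633  0.0009 -0.7204 -0.7992]
1 du,dz mm 1.2376972494499872 0.610551766441092
2 du,dz mm 2.485861589192895 1.199409747447172
3 du,dz mm 3.7441128162795976 1.766394571172822
4 du,dz mm 5.012067655197364 2.3113335285482455
```

Emit:
arm_command(
  series=[0,0.0087,0,-0.062,0,-0.03,3,0,0.0087,0,-0.062,0,-0.04,3,0,0.0087,0,-0.062,0,-0.04,3,0,0.0087,0,-0.062,0,-0.04,3,0,0.0087,0,-0.062,0,-0.04,3,0,0.0087,0,-0.062,0,-0.04,3,0,0.0087,0,-0.062,0,-0.04,3,0,0.0087,0,-0.062,0,-0.04,3,0,0,0,0,0,0,3],
)

```text
clock: 24.45
eef_pos: [0.4618, 0.4067, 0.0926]
eef_rot: [0.021, 0.767, -0.64, 0.027]
wrist_force: [-0.4, 4.9, 0.3]
finger_gap: 0.46
grasp_force: 61.0
```

```bash
python3 t.py
```

```text
[0.4618 0.4067 0.0926] tip [  0.193   -0.0006   0.0195  -3.9017 100.2838] t 24.45 Fu,Fn,Fz 4.8883443686563615 -0.5068411580177449 0.3345447765629892 [ 1.0022  0.5959 -0.2587  0.0689 -0.766  -0.8736]
```

Emit:
arm_command(
  series=[0,0,0,-0.1,0,-0.4,3,0,0,0,0,0,-0.6,3,0,0,0,0.07,0,-1,3,0,0,0,0.14,0,-2,3,0,0,0,0.14,0,-2,3,0,0,0,0,0,0,3],
)

```text
clock: 25.05
eef_pos: [0.4618, 0.4066, 0.1552]
eef_rot: [0.021, 0.767, -0.641, 0.027]
wrist_force: [0.5, -0.1, -2.7]
finger_gap: 0.462
grasp_force: 61.6
```

```bash
python3 t.py
python3 - <<'E'
from plan import *
print(tip(.2386))
p,r,s=tool()
N=np.cross(UP,U)
G=HE+.240*U+.092*N   # TCP xy: case centre, near side
Rt=down(YAW)
a=np.array([*G[:2],p[2]]);b=np.array([*G[:2],.0935])
print(G,go(p,Rt)[0],go(a,Rt)[2],go(b,Rt,(a,Rt))[1])
o=[]
for n,c in(("top",(310,190)),("side",(290,190))):
    im=viewer.get_image(n)[:,:,::-1];cc=im[c[1]-75:c[1]+75,c[0]-100:c[0]+100]
    o.append(cv2.resize(cc,(400,300),interpolation=cv2.INTER_CUBIC))
cv2.imwrite("pics/b5.png",np.hstack(o))
E
```

```text
[0.4618 0.4066 0.1552] tip [  0.1928  -0.0005   0.0822  -3.9706 100.2473] t 25.05 Fu,Fn,Fz -0.23030037826200592 -0.48666837610744634 -2.692742795141325 [ 1.0026  0.5176 -0.2056  0.0623 -0.8979 -0.8637]
(np.float64(-0.00036295655219224245), np.float64(-0.00031078178159486087), np.float64(0.095624675283178), np.float64(-3.9706442287325276), np.float64(100.24727133188215))
[0.3794 0.3434 0.    ] [-0.0022 -0.0693 -0.0008] [4.7456 9.2401 0.    ] [0.     0.     6.1737]
```

View pics/b5.png

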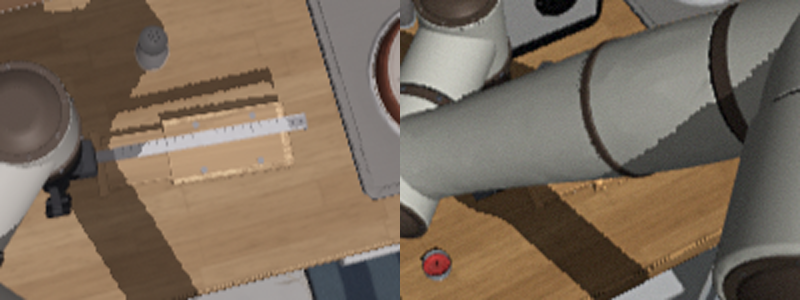

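The locked tape is off the divider with the measured length still out (hook end at top crop 300,122). Now levelling it and carrying it to the near side.

Emit:
arm_command(
  series=[0,-0.0173,0,0,0,0,3,0,-0.0173,0,0,0,0,3,0,-0.0173,0,0,0,0,3,-0.0022,-0.0173,0,0,0,0,3,0,0,0,0.4,0.8,0,3,0,0,0,0.8,1.56,0,3,0,0,0,0.8,1.56,0,3,0,0,0,0.8,1.56,0,3,0,0,0,0.8,1.56,0,3,0,0,0,0.75,1.4,0,3,0,0,0,0.4,0.8,0,3,0,0,0,0,0,1.5,3,0,0,0,0,0,2,3,0,0,0,0,0,1.6,3,0,0,0,0,0,0.8,3,0,0,0,0,0,0,3],
)

```text
clock: 26.75
eef_pos: [0.3787, 0.3437, 0.0931]
eef_rot: [0.001, 0.768, -0.641, -0.0]
wrist_force: [0.5, 0.7, -2.9]
finger_gap: 0.463
grasp_force: 61.4
```

```bash
python3 t.py
```

```text
[0.3787 0.3437 0.0931] tip [  0.151    0.0929   0.0138  -0.0826 100.2615] t 26.75 Fu,Fn,Fz 0.5965062940859256 -0.603272759029071 -2.944486600188111 [ 1.0544  0.458  -0.5162 -0.0018 -0.5994 -0.8738]
```

Emit:
arm_command(
  series=[0,0,0,0,0,0.1,3,0,0,0,0,0,0.08,3,0,0,0,0,0,0.05,3,0,0,0,0,0,0,3],
)

```text
clock: 27.15
eef_pos: [0.379, 0.3443, 0.0921]
eef_rot: [-0.0, 0.767, -0.641, -0.001]
wrist_force: [0.6, -0.2, -1.9]
finger_gap: 0.463
grasp_force: 61.4
```

Emit:
arm_command(
  series=[0,0,0,0,0,0.04,3,0,0,0,0,0,0,3],
)

```text
clock: 27.35
eef_pos: [0.3789, 0.3442, 0.0914]
eef_rot: [0.0, 0.767, -0.641, -0.001]
wrist_force: [-0.4, 0.3, -4.0]
finger_gap: 0.46
grasp_force: 61.4
```

Emit:
arm_command(
  series=[0,0,0,0,0,0.05,3,0,0,0,0,0,0.05,3,0,0,0,0,0,0,3],
)

```text
clock: 27.65
eef_pos: [0.3789, 0.3442, 0.0906]
eef_rot: [0.0, 0.768, -0.641, -0.0]
wrist_force: [0.0, -0.6, 0.5]
finger_gap: 0.464
grasp_force: 61.9
```

Emit:
arm_command(
  series=[0,0,0,0,0,0,4.3,0,0,0,0,0,0,5,0,0,0,0,0,0,6.5,0,0,0,0,0,0,8.5,0,0,0,0,0,0,8.5,0,0,0,0,0,0,8.5,0,0,0,0,0,-0.5,8.5,0,0,0,0,0,-1.5,8.5,0,0,0,0,0,-3,8.5,0,0,0,0,0,-4,8.5,0,0,0,0,0,-4,8.5,0,0,0,3,0,-3,8.5,0,0,0,4.5,0,0,8.5,0,0,0,4.5,0,0,8.5,0,0,0,4.5,0,0,8.5,0,0,0,4.5,0,0,8.5,0,0,0,4.5,0,0,8.5,0,0,0,4.5,0,0,8.5,0,0,0,4,0,0,8.5,0,0,0,0,0,0,8.5],
)

```text
clock: 29.65
eef_pos: [0.4395, 0.006, 0.2504]
eef_rot: [0.001, 0.766, -0.643, -0.0]
wrist_force: [0.3, 0.7, -0.2]
finger_gap: 0.995
grasp_force: 0.0
```

```bash
python3 t.py
python3 - <<'E'
from h import *
o=[]
for n,c in(("top",(270,200)),("side",(270,200))):
    im=viewer.get_image(n)[:,:,::-1];cc=im[c[1]-100:c[1]+100,c[0]-133:c[0]+133]
    o.append(cv2.resize(cc,(400,300),interpolation=cv2.INTER_CUBIC))
cv2.imwrite("pics/b6.png",np.hstack(o))
E
```

```text
[0.4395 0.006  0.2504] tip [-0.192   0.0939  0.171   0.0027 99.9033] t 29.65 Fu,Fn,Fz 0.6882742227251493 -0.3927591896419992 -0.2260143534433503 [ 0.3857  0.1191 -0.5034 -0.0004 -0.9496 -0.2126]
```

View pics/b6.png

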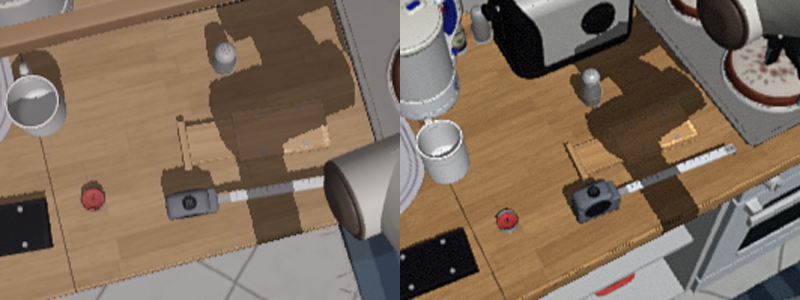

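The tape stands upright on the near side, clear of the divider, with the blade out. The case is at top crop (190,203) and the hook at side crop (732,149). Mug, tea light and shaker are where they were.

```bash
python3 -c "
from bench import order;print(order.job_done())"
```

```text
the job is handed in; nothing more can be done
None
```

I measured the divider (about 237 mm by my estimate), locked the blade, stood the tape upright on the near side clear of the divider with the length still out, and handed the job in at about 30 s of the 69 s allowed; no verdict came back.

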